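Start a service cycle with the key switch

TASK

Start a free service cycle from the coin meter: take the square-headed key out of the key block, push it fully home in the meter's lock, turn it clockwise as far as it goes, and then press the big black start button right down and let it come up. Leave the key standing in the lock, turned, and leave the round-headed key and everything else where they are; do not press the button before the key is turned.

Things in the scene. Friction and masses are not known exactly. Their poses are not given: they have to be found in the camera images.
- service_key: Key to use, 59 mm long, 35 g: steel blade 6 (x) by 12 (y) by 25 mm long, last 5 mm tapered to 3 by 8; black square head above it 9 thick (x), 32 wide (y), 34 tall. Origin at the blade's tip, z up the key; a half turn about z changes nothing. Starts upright in one slot of the key block, head's underside on the block's top. Grip the head across its 9 mm.
- key_shoulder (a point): Centre of the underside of the service key's head, on the key's axis 25 mm above the blade tip; axes as the key's.
- round_key: Other key, to be left alone: its head is a round black disc 32 mm across, 9 mm thick (x), on a small foot; its top is 61 mm above the tip. Its shank is a 6 mm round pin that does not drive the lock. Origin at the shank's tip, z up. Starts upright in the other slot.
- key_block: Fixed grey block, 60 mm (x) by 130 mm (y) by 34 mm high, with two slots in its top at y = +36 and -36 mm, each 8 mm (x) by 14 mm (y), 29 mm deep. Origin at the centre of its underside. Which key is in which slot varies, and so does which side of the bench the block is on.
- meter: Fixed white coin-meter box, 200 mm (x) by 130 mm (y) by 60 mm high, standing on the washers' tops. Origin at the centre of its underside. The round brass lock is on its top at x = +45 mm, the start button at x = -55 mm, both at y = 0.
- lock_face (a point): Centre of the top of the lock's round brass drum, 38 mm across, 68 mm above the bench. Turns with it: x along the slot's long side, z up. Slot 14 (x) by 8 mm (y), 28 deep, 1.5 mm bevel at the mouth: the key's y must lie along this x (either way round), with 1 mm play each side and about 0.2 rad of turning play. The inserted key's head rests on this face.
- lock (a joint): Turn of the lock drum, in rad: grows clockwise seen from above, from 0 to a stop at 1.35; starts between 0 and 0.3, where the slot at 0 runs along the meter's x axis. Friction about 0.06 N m, no spring: it stays where it is left.
- start (a joint): Press of the start button, in m: 0 up, 0.006 fully down; springs back. Starts to move at 1.5 N, fully down at 5 N.
- start_top (a point): Centre of the top of the black start button, 30 mm across, 82 mm above the bench, in an aluminium ring 46 mm across; pressed straight down. It moves with the button.
- detergent: Bystander: white plastic bottle 76 mm across, 190 mm tall, origin at the centre of its underside. Leave it.
- scoop_cup: Bystander: clear plastic cup 72 mm across, 70 mm tall, origin at the centre of its underside. Leave it.
- token_tray: Bystander: aluminium tray 70 by 90 mm, 30 mm tall, with a few brass tokens fixed in it, origin at the centre of its underside, beyond the work. Leave it.
There are look-alikes about, which are no part of the job. Of the things shaped like the meter, the white one is meant.

How it is judged:
By the outcome, as a careful person would: the job done as asked, in the order asked, and still so for the second after the job is handed in, with the robot touching nothing.
It also fails if it takes over 59 s, if anything falls off the work surface, if the arm or the gripper's body presses on something with over 40 N, if the wrist force passes 120 N, or if a joint passes its speed limit or range.

ROBOT

A 6-joint arm with a two-finger parallel gripper is mounted at the origin on the work surface. World frame = base frame: x ahead of the robot, y to its left, z up, the work surface at z = 0. Lengths are in m, angles in rad, forces in N, time in s.
With the tool pointing down it reaches from about 0.375 to 0.975 m from the base axis. Payload 3.8 kg.
Tool frame: the origin (TCP) lies at the very end of the fingers, on their centre line; the grasp point (between the pads) lies 19 mm behind it; z points along the fingers, y is the line along which they close (so a half turn about z gives the same grasp; the last joint's range is limited). The gripper opens to 85 mm and grips with 20 to 120 N. Pads are 22 mm wide; open, the fingers measure 114 mm over their backs; the gripper's body (76 mm by 85 mm) begins 54 mm behind the grasp point. The pads swing forward as they close: fully open they stand 13 mm farther back than shut.
Start: joints at [-1.363, 0.264, 1.604, -0, 1.274, -0.037], TCP at [0.164, -0.655, 0.231] pointing down, gripper open.
Joint ranges: [-2.63, 2.63], [-0.94, 2.18], [0.31, 2.57], [-1.31, 4.45], [0, 2.66], [-2.55, 2.55]. Speed limits (rad/s): [2.57, 2.57, 3.14, 3.14, 3.14, 3.14].

INTERFACE

Orientations are given as a rotation vector (axis times angle).
In Python, from workcell import bot, vision gives the robot as it stands. The module is installed in compiled form; this text tells all that it offers.
- The arm moves only by the tool play_rows, never from a script. Its argument "moves" is a list that holds one entry, the list of rows, each a list of 7 numbers: the turn, a rotation vector about the tool's x, y, z as a fraction of full scale, then the shift along the tool's x, y, z as a fraction of full scale, then the finger opening in mm, from 0 to 85.4. In form: [[[ax, ay, az, x, y, z, jaw], ...]]. A call has 1 to 5 rows; each row shifts and turns the commanded pose from where the row before left it, along the tool's axes as they then stand; what a row does not reach is not made up. Full scale, the value 1, is 0.1 m for a shift and 0.5 rad for a turn. A row lasts 1/12 s, in which the tool goes at most 41.7 mm and 7.16 degrees, less where a joint would pass 70% of its speed; a pose out of reach is approached as far as the arm can. A call with a number of a shift or a turn outside -1 to 1 is refused whole. A call with a gripper value outside its range is refused whole. The fingers move at their own pace and stop on an object; "newtons" is the grip in N (left out, the last holds). Time passes only in rows, so rows that do not move let the fingers close. It gives the time, the measured TCP pose, the force, the opening and the grip force at its end, in the units of the state.
- bot.read_state(): the state, without advancing time (a new reading comes with each control period).
- vision.read_camera(name): name is "scene" or "top" or "wrist"; returns a dict with "image" (420x560x3 uint8, red, green, blue), "depth" (420x560 float32, m along the optical axis (not along the pixel's ray), 0 where there is no reading), "K" (3x3 intrinsics, pixels), "R" (3x3) and "t" (3): a world point X has camera coordinates R X + t. Camera axes: x right, y down, z forward; pixel columns grow to the right and rows downward; lengths in m; the calibration is good to about 2 mm. A picture is of the moment at which its call begins.
- bot.finish_job(): hands the job in; it is judged then, once.
The state is a dict: "time": time; "q": joint angles; "joint_vel": joint speeds; "joint_torque": joint torques, N m; "tool_pos": TCP position; "tcp_rot": TCP orientation; "wrist_force": force on the tool from outside, world axes, zero at the start; "torque": the same for the moment, N m; "width": opening from 0.0 (shut) to 1.0 (fully open); "grip_force": force on a finger pad.
Only numpy, scipy, OpenCV 4.12 (cv2) and the standard library are available. Lean on these libraries where they do the work, as an engineer would, in place of code of your own. Each camera call takes 0.05 s, during which the arm holds its last target. There are 200 camera calls.

## Working session

There is one attempt and no reset: what is moved stays moved. The work goes in short steps, Python scripts to look and compute and a tool call to move; the robot and the scene stay as the last step left them, time stands still between calls to the robot, and variables do not carry over. Pictures are saved under pics/ and viewed, at most 13 in all, crops included, and the job is handed in when it is done.

Besides the shell and the picture viewer there is one more tool, called as a command line: name --argument value ..., lists and objects as JSON in quotes. play_rows: Moves the arm, as the interface text tells. Its arguments: {"type":"object","properties":{"moves":{"type":"array","items":{"type":"array","items":{"type":"array","items":{"type":"number"}}}},"newtons":{"type":"number"}},"required":["moves"]}

```bash
mkdir -p pics; cat > h.py <<'E'
import numpy as np, cv2
from scipy.spatial.transform import Rotation as Ro
from workcell import bot, vision
def snap(n):
    c=vision.read_camera(n); np.savez(f'{n}.npz',**c); return c
def load(n): return dict(np.load(f'{n}.npz'))
def cloud(c):
    v,u=np.mgrid[:420,:560]; d=c['depth']
    p=np.stack([(u-c['K'][0,2])/c['K'][0,0]*d,(v-c['K'][1,2])/c['K'][1,1]*d,d],-1)
    w=(p-c['t'])@c['R']; w[d==0]=np.nan; return w
def save(c,f,box=None,s=1):
    im=c['image'][...,::-1]
    if box: im=im[box[1]:box[3],box[0]:box[2]]
    cv2.imwrite('pics/'+f,cv2.resize(im,None,fx=s,fy=s,interpolation=cv2.INTER_CUBIC))
def st():
    s=bot.read_state(); print(round(s['time'],2),np.round(s['tool_pos'],4),np.round(Ro.from_rotvec(s['tcp_rot']).as_matrix().ravel(),3),'F',np.round(s['wrist_force'],1),'M',np.round(s['torque'],2),round(s['width'],3),s['grip_force'],np.round(s['q'],2)); return s
E
python3 - <<'E'
from h import *
st()
for n in('top','scene'):
    c=snap(n); save(c,n+'1.png'); print(n,c['K'].ravel(),(-c['R'].T@c['t']).round(3))
E
```

```text
0.0 [ 0.1634 -0.6542  0.23  ] [ 0.97   0.242 -0.     0.242 -0.97   0.002  0.    -0.002 -1.   ] F [0.3 0.2 0.3] M [ 0.1  -0.02 -0.01] 1.0 0.0 [-1.36  0.26  1.61 -0.    1.27 -0.04]
top [408.47830864   0.         280.24293947   0.         408.47830864
 210.29813383   0.           0.           1.        ] [0.332 0.014 1.075]
scene [406.81524976   0.         281.10432259   0.         406.81524976
 204.3350502    0.           0.           1.        ] [1.205 0.509 0.677]
```

View pics/top1.png

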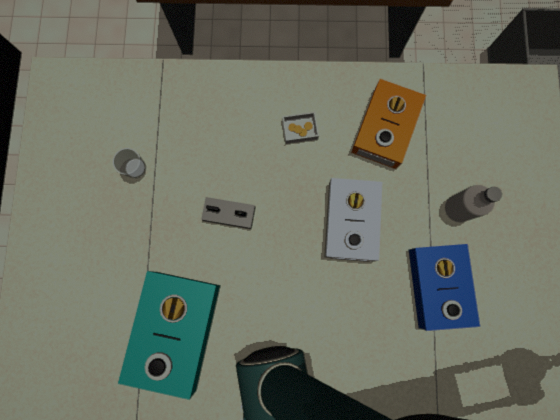

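View pics/scene1.png

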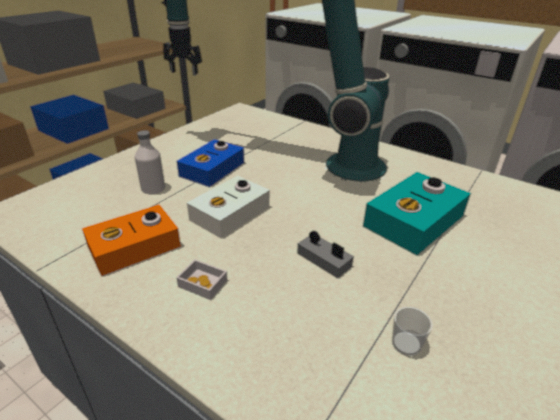

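Top view: the white meter is at (353,219), with its lock at (356,200) and button at (354,239). The orange (390,123), blue (445,287) and teal (172,335) boxes are look-alikes. The key block is at (229,212), with key candidates at (212,209) and (240,213) in top, which are (314,238) and (338,250) in scene. I'll make one close crop to tell which key is square.

```bash
python3 - <<'E'
from h import *
t=load('top'); s=load('scene')
a=cv2.resize(s['image'][222:282,288:363],(600,480),interpolation=cv2.INTER_CUBIC)
b=cv2.resize(t['image'][190:235,195:262],(600,403),interpolation=cv2.INTER_CUBIC)
im=np.hstack([cv2.resize(a,(400,320)),cv2.resize(b,(400,320))]); cv2.imwrite('pics/keys.png',im[...,::-1])
for n,c in(('top',t),('scene',s)):
    w=cloud(c)
    px=[(212,209),(240,213),(226,212),(356,200),(354,239),(354,225)] if n=='top' else [(314,238),(338,250),(218,202),(242,184)]
    for u,v in px: print(n,u,v,w[v,u].round(4))
    # points above block top near the block
    z=w[...,2]; m=(np.hypot(w[...,0]-w[212,226,0] if n=='top' else 9,0)<9)
w=cloud(t); c0=w[212,226]
for n,c in(('top',t),('scene',s)):
    w=cloud(c); near=np.hypot(w[...,0]-c0[0],w[...,1]-c0[1])<.09
    top=near&(abs(w[...,2]-.034)<.006); hi=near&(w[...,2]>.044)&(w[...,2]<.12)
    r=cv2.minAreaRect((w[top][:,:2]*1000).astype(np.float32)); print(n,'block',r)
    k,l=cv2.connectedComponents(hi.astype(np.uint8))
    for i in range(1,k):
        q=w[l==i]
        if len(q)>8: print('key',len(q),np.nanmean(q,0).round(4),q.min(0).round(3),q.max(0).round(3),cv2.minAreaRect((q[:,:2]*1000).astype(np.float32)))
    h=w[...,2]; wh=(c['image'].min(-1)>120)&(abs(h-.06)<.006)
    k,l,stt,ce=cv2.connectedComponentsWithStats(wh.astype(np.uint8))
    for i in range(1,k):
        if stt[i,4]>300: q=w[l==i]; print('white',stt[i],cv2.minAreaRect((q[:,:2]*1000).astype(np.float32)))
E
```

```text
top 212 209 [0.5056 0.1954 0.062 ]
top 240 213 [0.4955 0.1236 0.07  ]
top 226 212 [0.5038 0.1642 0.0309]
top 356 200 [ 0.5355 -0.1672  0.0621]
top 354 239 [ 0.4349 -0.1582  0.0793]
top 354 225 [ 0.4721 -0.1619  0.0596]
scene 314 238 [0.5002 0.1276 0.0515]
scene 338 250 [0.5121 0.2009 0.0574]
scene 218 202 [ 0.5408 -0.1537  0.0694]
scene 242 184 [ 0.4456 -0.1479  0.0831]
top block ((503.544189453125, 159.328857421875), (129.85946655273438, 60.01356887817383), 81.55767059326172)
key 63 [0.5076 0.1936 0.0634] [0.502 0.179 0.046] [0.515 0.21  0.07 ] ((508.49285888671875, 194.72860717773438), (31.08898162841797, 8.826343536376953), 79.5068130493164)
key 55 [0.4971 0.1233 0.0635] [0.492 0.109 0.047] [0.504 0.139 0.073] ((497.8769226074219, 123.60557556152344), (29.17392921447754, 9.17342472076416), 80.2892074584961)
white [ 327  178   56   82 3368] ((489.90277099609375, -164.24851989746094), (129.9765167236328, 199.35736083984375), 86.45449829101562)
scene block ((503.105224609375, 162.61148071289062), (131.00482177734375, 63.694454193115234), 80.7784194946289)
key 102 [0.4999 0.1287 0.0581] [0.493 0.112 0.044] [0.505 0.143 0.071] ((499.4050598144531, 127.19554138183594), (11.541029930114746, 30.866241455078125), 0.843400239944458)
key 124 [0.5107 0.1993 0.0585] [0.501 0.182 0.044] [0.517 0.215 0.07 ] ((508.8534851074219, 197.9903564453125), (32.87316131591797, 11.846061706542969), 80.26605987548828)
white [ 187  176   83   45 1537] ((488.0240478515625, -161.88992309570312), (136.49644470214844, 202.7815704345703), 87.23283386230469)
```

View pics/keys.png

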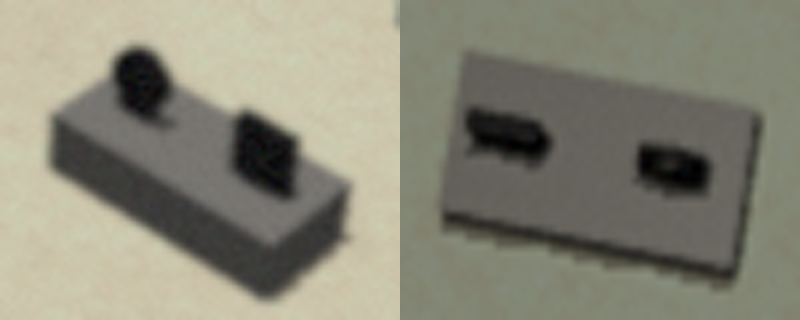

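The square-headed key is the one on the right in the scene crop, which is top (212,209), at about (0.509, 0.197). The round disc at top (240,213) stays. I'll go towards the meter first for a wrist look.

play_rows --moves '[[[0,0,0,0.29,-0.29,0,85],[0,0,0,0.29,-0.29,0,85],[0,0,0,0.29,-0.29,0,85],[0,0,0,0.29,-0.29,0,85],[0,0,0,0.29,-0.29,0,85]]]'

```text
time: 0.52
tool_pos: [0.2694, -0.4771, 0.2305]
tcp_rot: [-3.117, -0.382, 0.0]
wrist_force: [0.3, -0.6, -0.4]
width: 0.993
grip_force: 0.0
```

play_rows --moves '[[[0,0,0,0.29,-0.29,0,85],[0,0,0,0.29,-0.29,0,85],[0,0,0,0.29,-0.29,0,85],[0,0,0,0.29,-0.29,0,85],[0,0,0,0.29,-0.29,0,85]]]'

```text
time: 0.93
tool_pos: [0.3749, -0.3012, 0.2309]
tcp_rot: [-3.118, -0.383, 0.0]
wrist_force: [1.1, -0.2, -0.2]
width: 0.995
grip_force: 0.0
```

play_rows --moves '[[[0,0,0,0.29,-0.29,0,85],[0,0,0,0.29,-0.29,0,85],[0,0,0,0.29,-0.29,0,85],[0,0,0,0,0,0,85],[0,0,0,0,0,0,85]]]'

```text
time: 1.35
tool_pos: [0.4386, -0.1956, 0.2309]
tcp_rot: [-3.117, -0.392, 0.001]
wrist_force: [-1.2, -0.4, -0.3]
width: 0.995
grip_force: 0.0
```

```bash
python3 - <<'E'
from h import *
st(); c=snap('wrist'); save(c,'w1.png'); print((-c['R'].T@c['t']).round(3),c['R'].round(3))
E
```

```text
1.35 [ 0.4386 -0.1956  0.2309] [ 0.969  0.247 -0.001  0.247 -0.969  0.    -0.001 -0.    -1.   ] F [-1.2 -0.4 -0.3] M [-0.03 -0.01 -0.02] 0.995 0.0 [-0.47 -0.11  2.01 -0.    1.25  0.85]
[ 0.509 -0.178  0.374] [[ 0.248 -0.969 -0.001]
 [-0.928 -0.238  0.288]
 [-0.28  -0.07  -0.958]]
```

View pics/w1.png

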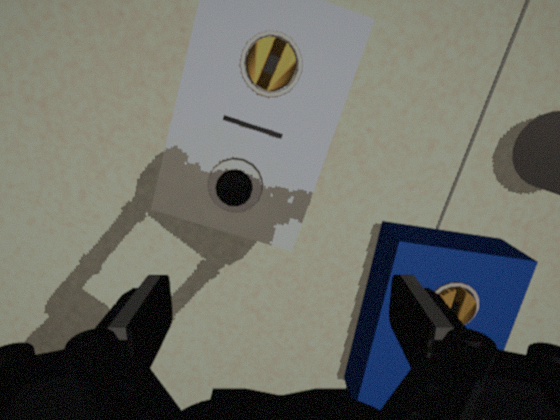

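The wrist view shows the white meter's lock at (270,63), its slot dark and slightly tilted, and the start button at (234,187). The blue look-alike is at lower right. Next I'll measure the lock centre and slot angle.

```bash
cat > m.py <<'E'
from h import *
def ray(c,uv,z):
    d=np.c_[(np.array(uv)-c['K'][:2,2])/c['K'][0,0],np.ones(len(uv))]@c['R']; o=-c['R'].T@c['t']
    return o+d*((z-o[2])/d[:,2])[:,None]
def lockm(c,box):
    x0,y0,x1,y1=box; im=c['image'].astype(int)
    s=np.zeros(im.shape[:2],bool); s[y0:y1,x0:x1]=1
    sat=im[...,0]-im[...,2]; br=(s&((sat>40))).astype(np.uint8)
    hull=cv2.convexHull(np.argwhere(br)[:,::-1].astype(np.int32))
    P=ray(c,hull[:,0].astype(float),.068)[:,:2]*1000
    (cx,cy),r=cv2.minEnclosingCircle(P.astype(np.float32)); print('lock circle',cx,cy,r, 'ell',cv2.fitEllipse(P.astype(np.float32)))
    m=np.zeros_like(br); cv2.fillConvexPoly(m,hull,1); m=cv2.erode(m,np.ones((5,5)))
    dk=(m>0)&(im.sum(-1)<150)
    q=ray(c,np.argwhere(dk)[:,::-1].astype(float),.068)[:,:2]*1000
    print('slot',len(q),q.mean(0),cv2.minAreaRect(q.astype(np.float32)));
    e,v=np.linalg.eigh(np.cov(q.T)); print('pca ang',np.degrees(np.arctan2(v[1,1],v[0,1])),np.sqrt(e*12))
def btn(c,box):
    x0,y0,x1,y1=box; im=c['image'].astype(int); s=np.zeros(im.shape[:2],bool); s[y0:y1,x0:x1]=1
    dk=s&(im.sum(-1)<100); q=ray(c,np.argwhere(dk)[:,::-1].astype(float),.082)[:,:2]*1000
    print('btn',cv2.minEnclosingCircle(q.astype(np.float32)),q.mean(0))
E
python3 - <<'E'
from m import *
c=load('wrist'); lockm(c,(230,25,310,102)); btn(c,(205,155,265,215))
w=cloud(c)
for b,z in(((255,45,285,80),.068),((225,178,243,196),.082)):
    print(np.nanmedian(w[b[1]:b[3],b[0]:b[2]].reshape(-1,3),0))
m=(abs(w[...,2]-.06)<.004)&(w[...,1]>-.28)&(w[...,1]<-.05)
print(cv2.minAreaRect((w[m][:,:2]*1000).astype(np.float32)))
t=load('top'); lockm(t,(343,187,370,214)); btn(t,(342,228,366,252))
E
```

```text
lock circle 531.9173583984375 -163.5301971435547 19.28756332397461 ell ((532.1782836914062, -163.6454620361328), (35.94569778442383, 38.901248931884766), 80.19265747070312)
slot 452 [ 532.62030924 -163.71082015] ((532.3262329101562, -163.66610717773438), (24.791357040405273, 31.016387939453125), 44.558387756347656)
pca ang 169.72602164595443 [ 9.5359636  34.94412614]
btn ((433.334716796875, -157.69297790527344), 14.720674514770508) [ 433.44481734 -157.87764439]
[ 0.5329305  -0.16249018  0.06855934]
[ 0.43459676 -0.15760616  0.0830724 ]
((486.67864990234375, -161.07952880859375), (130.60804748535156, 200.73936462402344), 86.47289276123047)
lock circle 534.0218505859375 -165.11891174316406 19.16661834716797 ell ((534.5374145507812, -164.76170349121094), (34.28120422363281, 37.97627639770508), 78.33796691894531)
slot 26 [ 533.70986309 -164.82212697] ((533.5057373046875, -164.62762451171875), (6.350492000579834, 23.209592819213867), 81.39410400390625)
pca ang 171.52759477196497 [ 7.10489437 25.53301913]
btn ((434.5069885253906, -157.87332153320312), 12.391785621643066) [ 434.8027121  -159.46508985]
```

Lock is at about (0.5325, -0.164) with the slot at about -10.3°, and the button is at (0.434, -0.158). Now I'll move above the key and align.

play_rows --moves '[[[0,0,0,0.165,-0.363,0,85],[0,0,0,0.165,-0.363,0,85],[0,0,0,0.165,-0.363,0,85],[0,0,0,0.165,-0.363,0,85],[0,0,0,0.165,-0.363,0,85]]]'

```text
time: 1.82
tool_pos: [0.4738, -0.0021, 0.2312]
tcp_rot: [3.118, 0.378, -0.0]
wrist_force: [1.0, -0.2, 0.2]
width: 0.997
grip_force: 0.0
```

play_rows --moves '[[[0,0,0,0.165,-0.363,0,85],[0,0,0,0.165,-0.363,0,85],[0,0,0,0.165,-0.363,0,85],[0,0,0,0.165,-0.363,0,85],[0,0,0,0.165,-0.363,0,85]]]'

```text
time: 2.23
tool_pos: [0.5107, 0.1941, 0.2311]
tcp_rot: [3.118, 0.379, -0.0]
wrist_force: [0.5, -1.5, 0.0]
width: 0.995
grip_force: 0.0
```

play_rows --moves '[[[0,0,-0.233,0,0,0,60],[0,0,-0.233,0,0,0,60],[0,0,-0.233,0,0,0,60],[0,0,-0.233,0,0,0,60],[0,0,-0.233,0,0,0,60]]]'

```text
time: 2.65
tool_pos: [0.5106, 0.1923, 0.2308]
tcp_rot: [2.874, 1.267, -0.002]
wrist_force: [-0.1, -0.3, -0.1]
width: 0.703
grip_force: 0.0
```

play_rows --moves '[[[0,0,-0.233,0,0,0,60],[0,0,-0.233,0,0,0,60],[0,0,-0.233,0,0,0,60],[0,0,-0.233,0,0,0,60],[0,0,-0.233,0,0,0,60]]]'

```text
time: 3.07
tool_pos: [0.5107, 0.192, 0.2309]
tcp_rot: [2.39, 2.039, -0.002]
wrist_force: [0.5, -0.9, -0.2]
width: 0.704
grip_force: 0.0
```

play_rows --moves '[[[0,0,0,0,0,0,60],[0,0,0,0,0,0,60]]]'

```text
time: 3.23
tool_pos: [0.5106, 0.1927, 0.231]
tcp_rot: [2.399, 2.029, -0.001]
wrist_force: [0.8, -0.9, -0.2]
width: 0.702
grip_force: 0.0
```

```bash
python3 - <<'E'
from m import *
st(); c=snap('wrist'); save(c,'w2.png'); w=cloud(c)
near=np.hypot(w[...,0]-.509,w[...,1]-.197)<.035
for lo,hi in((.044,.075),(.062,.074)):
    q=w[near&(w[...,2]>lo)&(w[...,2]<hi)]; print(len(q),q.mean(0),cv2.minAreaRect((q[:,:2]*1000).astype(np.float32)))
near=np.hypot(w[...,0]-.503,w[...,1]-.161)<.09
q=w[near&(abs(w[...,2]-.034)<.005)];print(cv2.minAreaRect((q[:,:2]*1000).astype(np.float32)))
E
```

```text
3.23 [0.5106 0.1927 0.231 ] [ 0.166  0.986 -0.     0.986 -0.166 -0.001 -0.001 -0.    -1.   ] F [ 0.8 -0.9 -0.2] M [-0.02  0.    0.03] 0.702 0.0 [ 0.32  0.02  1.88 -0.    1.24  0.48]
438 [0.50711056 0.19914488 0.06711022] ((506.8013000488281, 197.60707092285156), (31.661996841430664, 8.944053649902344), 81.87435150146484)
397 [0.50688099 0.19786179 0.06852624] ((506.790283203125, 197.52993774414062), (31.506166458129883, 8.944053649902344), 81.87435150146484)
((501.0296936035156, 161.4732666015625), (130.73147583007812, 59.87047576904297), 81.6161117553711)
```

View pics/w2.png

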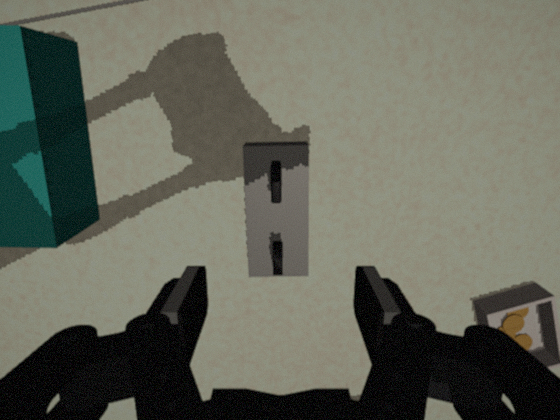

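The far key at (277,182) is the square one, flat-topped at 68 mm and 31.6 x 8.9 mm, centred at about (0.507, 0.197). The round key is at (278,255). Descend and grip.

play_rows --moves '[[[0,0,-0.042,0.036,-0.042,0,50],[0,0,0,0,0,0.35,50],[0,0,0,0,0,0.35,50],[0,0,0,0,0,0.35,50],[0,0,0,0,0,0.3,50]]]'

```text
time: 3.7
tool_pos: [0.5057, 0.1985, 0.0945]
tcp_rot: [-2.372, -2.059, 0.001]
wrist_force: [0.8, 0.3, -0.3]
width: 0.584
grip_force: 0.0
```

play_rows --moves '[[[0,0,0,0,0,0.2,50],[0,0,0,0,0,0.16,50],[0,0,0,0,0,0.12,50],[0,0,0,0,0,0.08,50],[0,0,0,0,0,0,50]]]'

```text
time: 4.12
tool_pos: [0.5053, 0.1983, 0.0387]
tcp_rot: [-2.371, -2.059, 0.004]
wrist_force: [-0.3, 0.7, 0.5]
width: 0.588
grip_force: 0.0
```

```bash
python3 - <<'E'
from m import *
st(); c=snap('wrist'); save(c,'w3.png')
E
```

```text
4.12 [0.5053 0.1983 0.0387] [ 0.14   0.99  -0.003  0.99  -0.14  -0.001 -0.001 -0.003 -1.   ] F [-0.3  0.7  0.5] M [-0.04 -0.02  0.04] 0.588 0.0 [0.33 0.22 2.05 0.   0.87 0.47]
```

View pics/w3.png

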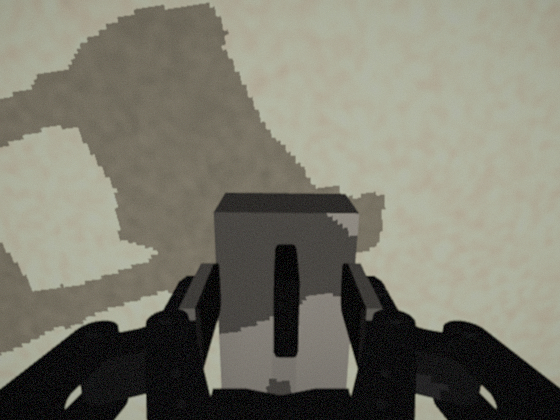

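The key stands centred between the fingers (286 against a gap centre of 281), so I'll nudge about 1.7 mm along +y and close.

play_rows --moves '[[[0,0,0,-0.01,0.017,0,30],[0,0,0,0,0,0,15],[0,0,0,0,0,0,0],[0,0,0,0,0,0,0],[0,0,0,0,0,0,0]]]' --newtons 50

```text
time: 4.58
tool_pos: [0.5086, 0.1978, 0.0416]
tcp_rot: [2.371, 2.06, 0.002]
wrist_force: [-3.1, -0.2, 7.0]
width: 0.092
grip_force: 49.0
```

play_rows --moves '[[[0,0,0,0,0,0,0],[0,0,0,0,0,0,0],[0,0,0,0,0,0,0],[0,0,0,0,0,0,0],[0,0,0,0,0,0,0]]]'

```text
time: 5.0
tool_pos: [0.5087, 0.1978, 0.0416]
tcp_rot: [2.371, 2.06, 0.002]
wrist_force: [-2.2, -0.6, 6.1]
width: 0.098
grip_force: 49.0
```

```bash
python3 - <<'E'
from m import *
st()
E
```

```text
5.0 [0.5087 0.1978 0.0416] [ 0.14   0.99   0.001  0.99  -0.14   0.001  0.001  0.001 -1.   ] F [-2.2 -0.6  6.1] M [ 0.03  0.35 -0.03] 0.098 49.016645550727844 [0.33 0.22 2.05 0.   0.88 0.46]
```

play_rows --moves '[[[0,0,0,0,0,-0.05,0],[0,0,0,0,0,-0.1,0],[0,0,0,0,0,-0.15,0],[0,0,0,0,0,-0.2,0],[0,0,0,0,0,-0.2,0]]]'

```text
time: 5.42
tool_pos: [0.5077, 0.1972, 0.1112]
tcp_rot: [-2.371, -2.061, 0.001]
wrist_force: [0.3, 0.1, -0.8]
width: 0.099
grip_force: 48.6
```

play_rows --moves '[[[0,0,0,0,0,-0.3,0],[0,0,0,0,0,-0.3,0],[0,0,0,0,0,-0.3,0],[0,0,0,0,0,0,0],[0,0,0,0,0,0,0]]]'

```text
time: 5.83
tool_pos: [0.51, 0.198, 0.2039]
tcp_rot: [2.369, 2.059, 0.01]
wrist_force: [-0.1, 0.3, -0.4]
width: 0.095
grip_force: 48.7
```

```bash
python3 - <<'E'
from m import *
s=st(); c=snap('wrist'); t=snap('scene')
R=Ro.from_rotvec(s['tcp_rot']).as_matrix()
for z in(-.02,-.005,.008,.033):
    p=np.array(s['tool_pos'])+R@[0,0,z]
    for n,k in(('w',c),('s',t)): a=k['K']@(k['R']@p+k['t']); print(z,n,(a[:2]/a[2]).round(1))
    
a=cv2.resize(c['image'][210:420,140:420],(400,300),interpolation=cv2.INTER_CUBIC)
k=t['K']@(t['R']@np.array(s['tool_pos'])+t['t']);u,v=(k[:2]/k[2]).astype(int)
b=cv2.resize(t['image'][v-45:v+45,u-60:u+60],(400,300),interpolation=cv2.INTER_CUBIC)
print(u,v);cv2.imwrite('pics/held.png',np.hstack([a,b])[...,::-1])
E
```

```text
5.83 [0.51   0.198  0.2039] [ 0.14   0.99   0.006  0.99  -0.14   0.002  0.003  0.006 -1.   ] F [-0.1  0.3 -0.4] M [ 0.03  0.05 -0.03] 0.095 48.69098961353302 [ 0.32  0.04  1.91 -0.    1.18  0.46]
-0.02 w [281.3 304. ]
-0.02 s [344.7 189.2]
-0.005 w [281.3 284.9]
-0.005 s [344.  195.1]
0.008 w [281.3 271. ]
0.008 s [343.4 200.2]
0.033 w [281.2 249.3]
0.033 s [342.2 209.6]
343 197
```

View pics/held.png

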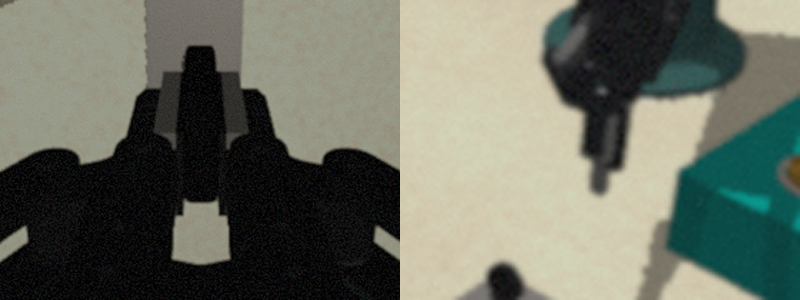

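The square key is held upright between the pads with the blade visible below; the round one remains. I'll measure the key's offset in the tool frame, and work out the move to the lock.

```bash
python3 - <<'E'
from m import *
s=bot.read_state(); c=load('wrist'); R=Ro.from_rotvec(s['tcp_rot']).as_matrix(); p=np.array(s['tool_pos'])
w=(cloud(c)-p)@R
q=w[(abs(w[...,1])<.0035)&(abs(w[...,0])<.03)&(w[...,2]>-.05)&(w[...,2]<.04)]
h,e=np.histogram(q[:,2],bins=np.arange(-.05,.042,.004));print(list(zip(e.round(3),h)))
t=q[(q[:,2]<-.02)&(q[:,2]>-.035)]; print('top',len(t),np.percentile(t,[1,50,99],axis=0).round(4))
f=q[(q[:,2]>-.02)&(q[:,2]<.02)]
if len(f): print('face',np.percentile(f,[1,50,99],axis=0).round(4)); print(np.polyfit(f[:,2],f[:,0],1))
E
```

```text
[(np.float64(-0.05), np.int64(0)), (np.float64(-0.046), np.int64(97)), (np.float64(-0.042), np.int64(163)), (np.float64(-0.038), np.int64(32)), (np.float64(-0.034), np.int64(1260)), (np.float64(-0.03), np.int64(175)), (np.float64(-0.026), np.int64(97)), (np.float64(-0.022), np.int64(73)), (np.float64(-0.018), np.int64(76)), (np.float64(-0.014), np.int64(75)), (np.float64(-0.01), np.int64(59)), (np.float64(-0.006), np.int64(54)), (np.float64(-0.002), np.int64(37)), (np.float64(0.002), np.int64(0)), (np.float64(0.006), np.int64(0)), (np.float64(0.01), np.int64(0)), (np.float64(0.014), np.int64(0)), (np.float64(0.018), np.int64(0)), (np.float64(0.022), np.int64(0)), (np.float64(0.026), np.int64(0)), (np.float64(0.03), np.int64(0)), (np.float64(0.034), np.int64(0))]
top 1581 [[-0.0143 -0.0032 -0.0339]
 [ 0.0048  0.0006 -0.0309]
 [ 0.0168  0.0034 -0.0209]]
face [[ 0.0118 -0.0034 -0.0198]
 [ 0.0163  0.0001 -0.0108]
 [ 0.017   0.0034  0.0007]]
[0.0273234  0.01626097]
```

play_rows --moves '[[[0,0,0,-0.357,0.074,0,0],[0,0,0,-0.357,0.074,0,0],[0,0,0,-0.357,0.074,0,0],[0,0,0,-0.357,0.074,0,0],[0,0,0,-0.357,0.074,0,0]]]'

```text
time: 6.35
tool_pos: [0.5181, 0.0141, 0.1981]
tcp_rot: [-2.369, -2.06, 0.005]
wrist_force: [0.5, 0.5, -0.2]
width: 0.094
grip_force: 48.7
```

play_rows --moves '[[[0,0,0,-0.357,0.074,0,0],[0,0,0,-0.357,0.074,0,0],[0,0,0,-0.357,0.074,0,0],[0,0,0,-0.357,0.074,0,0],[0,0,0,-0.357,0.074,0,0]]]'

```text
time: 6.77
tool_pos: [0.5299, -0.1677, 0.198]
tcp_rot: [-2.369, -2.058, 0.003]
wrist_force: [0.3, 0.5, -0.1]
width: 0.099
grip_force: 48.7
```

play_rows --moves '[[[0,0,-0.236,0,0,0,0],[0,0,-0.236,0,0,0,0],[0,0,-0.236,0,0,0,0],[0,0,-0.236,0,0,0,0],[0,0,-0.236,0,0,0,0]]]'

```text
time: 7.18
tool_pos: [0.5299, -0.1662, 0.1977]
tcp_rot: [-1.66, -2.662, 0.002]
wrist_force: [0.2, 0.2, 0.3]
width: 0.089
grip_force: 48.6
```

play_rows --moves '[[[0,0,-0.236,0,0,0,0],[0,0,-0.236,0,0,0,0],[0,0,-0.236,0,0,0,0],[0,0,-0.236,0,0,0,0],[0,0,-0.236,0,0,0,0]]]'

```text
time: 7.6
tool_pos: [0.53, -0.1659, 0.1978]
tcp_rot: [-0.814, -3.03, -0.001]
wrist_force: [-0.5, -0.3, 0.6]
width: 0.092
grip_force: 48.6
```

play_rows --moves '[[[0,0,-0.236,0,0,0,0],[0,0,-0.236,0,0,0,0],[0,0,-0.236,0,0,0,0],[0,0,0,0,0,0,0],[0,0,0,0,0,0,0]]]'

```text
time: 8.02
tool_pos: [0.5304, -0.166, 0.1984]
tcp_rot: [-0.282, -3.126, -0.001]
wrist_force: [-0.3, 0.4, -0.5]
width: 0.097
grip_force: 48.6
```

```bash
python3 - <<'E'
from m import *
s=st(); c=snap('wrist'); save(c,'w4.png')
R=Ro.from_rotvec(s['tcp_rot']).as_matrix(); print('tooly ang',np.degrees(np.arctan2(R[1,1],R[0,1])), 'd',R.T@(np.array([.5335,-.1655,.1])-s['tool_pos']))
E
```

```text
8.02 [ 0.5304 -0.166   0.1984] [-0.984  0.179 -0.003  0.179  0.984  0.001  0.003  0.001 -1.   ] F [-0.3  0.4 -0.5] M [ 0.02  0.   -0.  ] 0.097 48.62290978431702 [-0.35  0.06  1.9  -0.    1.18 -1.74]
tooly ang 79.68172448534958 d [-0.00327129  0.00103284  0.09842279]
```

View pics/w4.png

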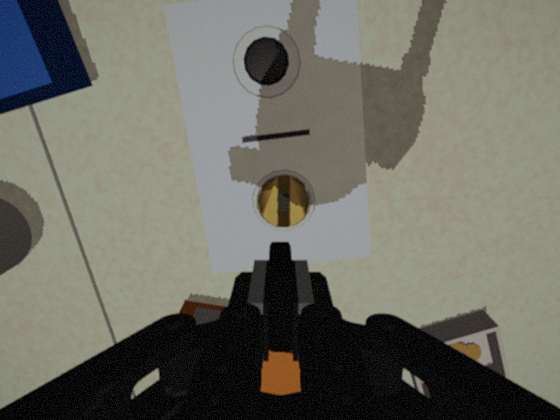

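The lock is at (284,200) with its slot in line with the held key (key end at (280,245)), and the button is at (266,61). I'll re-measure the lock from here.

```bash
python3 - <<'E'
from m import *
c=load('wrist'); lockm(c,(250,168,318,232)); btn(c,(238,35,294,88))
E
```

```text
lock circle 531.1229858398438 -163.6028594970703 19.854291915893555 ell ((531.53857421875, -163.7206573486328), (35.75731658935547, 40.505897521972656), 79.83035278320312)
slot 569 [ 529.85445949 -162.05403324] ((529.5347290039062, -162.8955841064453), (31.468542098999023, 31.768781661987305), 34.46331787109375)
pca ang 170.0146642677623 [17.97675278 34.36159312]
btn ((432.63909912109375, -157.43814086914062), 14.18596076965332) [ 433.18925107 -154.75048107]
```

play_rows --moves '[[[0,0,0,-0.013,0.018,0.1,0],[0,0,0,0,0,0.3,0],[0,0,0,0,0,0.3,0],[0,0,0,0,0,0.18,0],[0,0,0,0,0,0,0]]]'

```text
time: 8.48
tool_pos: [0.5288, -0.1632, 0.1062]
tcp_rot: [-0.279, -3.119, -0.004]
wrist_force: [-0.6, -0.5, -0.7]
width: 0.096
grip_force: 48.6
```

play_rows --moves '[[[0,0,0,0,0,0.03,0],[0,0,0,0,0,0.03,0],[0,0,0,0,0,0.03,0],[0,0,0,0,0,0.03,0],[0,0,0,0,0,0,0]]]'

```text
time: 8.9
tool_pos: [0.5335, -0.165, 0.1008]
tcp_rot: [0.278, 3.128, -0.0]
wrist_force: [-0.4, 1.1, -0.9]
width: 0.092
grip_force: 48.6
```

```bash
python3 - <<'E'
from m import *
st()
E
```

```text
8.9 [ 0.5335 -0.165   0.1008] [-0.984  0.176  0.001  0.176  0.984 -0.    -0.001 -0.    -1.   ] F [-0.4  1.1 -0.9] M [-0.02 -0.01  0.  ] 0.092 48.63204002380371 [-0.34  0.16  1.98 -0.    1.   -1.74]
```

play_rows --moves '[[[0,0,0,0,0,0.03,0],[0,0,0,0,0,0.03,0],[0,0,0,0,0,0,0],[0,0,0,0,0,0,0]]]'

```text
time: 9.23
tool_pos: [0.533, -0.1647, 0.0941]
tcp_rot: [-0.277, -3.129, -0.0]
wrist_force: [0.0, 1.3, -0.8]
width: 0.096
grip_force: 48.8
```

play_rows --moves '[[[0,0,0,0,0,0.03,0],[0,0,0,0,0,0.03,0],[0,0,0,0,0,0,0],[0,0,0,0,0,0,0]]]'

```text
time: 9.57
tool_pos: [0.5329, -0.1647, 0.0878]
tcp_rot: [-0.277, -3.129, -0.001]
wrist_force: [0.1, 0.4, -1.9]
width: 0.097
grip_force: 48.7
```

```bash
python3 - <<'E'
from m import *
st()
E
```

```text
9.57 [ 0.5329 -0.1647  0.0878] [-0.984  0.176 -0.001  0.176  0.984  0.     0.001  0.    -1.   ] F [ 0.1  0.4 -1.9] M [0.22 0.01 0.02] 0.097 48.651981353759766 [-0.34  0.18  1.99  0.    0.97 -1.74]
```

Entering the slot; continue.

play_rows --moves '[[[0,0,0,0,0,0.03,0],[0,0,0,0,0,0.03,0],[0,0,0,0,0,0,0],[0,0,0,0,0,0,0]]]'

```text
time: 9.9
tool_pos: [0.533, -0.1647, 0.0818]
tcp_rot: [-0.277, -3.129, -0.0]
wrist_force: [-1.2, 2.2, -1.3]
width: 0.094
grip_force: 48.6
```

play_rows --moves '[[[0,0,0,0,0,0.03,0],[0,0,0,0,0,0.03,0],[0,0,0,0,0,0,0],[0,0,0,0,0,0,0]]]'

```text
time: 10.23
tool_pos: [0.533, -0.1647, 0.0758]
tcp_rot: [-0.277, -3.129, -0.0]
wrist_force: [-0.8, 2.6, -2.2]
width: 0.1
grip_force: 48.6
```

```bash
python3 - <<'E'
from m import *
st()
E
```

```text
10.23 [ 0.533  -0.1647  0.0758] [-0.984  0.176 -0.     0.176  0.984  0.     0.     0.    -1.   ] F [-0.8  2.6 -2.2] M [ 0.37  0.02 -0.02] 0.1 48.555845618247986 [-0.34  0.19  2.    0.    0.95 -1.74]
```

play_rows --moves '[[[0,0,0,0,0.007,0.02,0],[0,0,0,0,0,0.02,0],[0,0,0,0,0,0,0],[0,0,0,0,0,0,0]]]'

```text
time: 10.57
tool_pos: [0.5333, -0.1649, 0.0753]
tcp_rot: [-0.277, -3.129, 0.002]
wrist_force: [-9.6, 2.4, 18.1]
width: 0.093
grip_force: 51.7
```

```bash
python3 - <<'E'
from m import *
st()
E
```

```text
10.57 [ 0.5333 -0.1649  0.0753] [-0.984  0.176 -0.     0.176  0.984 -0.001  0.    -0.001 -1.   ] F [-9.6  2.4 18.1] M [0.43 1.67 0.  ] 0.093 51.74065947532654 [-0.34  0.19  2.   -0.    0.95 -1.74]
```

Contact is at TCP z 0.0753, exactly the predicted seated height. Relax the down force, then turn clockwise.

play_rows --moves '[[[0,0,0,0,0,-0.025,0],[0,0,0.16,0,0,0,0],[0,0,0.16,0,0,0,0],[0,0,0.16,0,0,0,0],[0,0,0.16,0,0,0,0]]]' --newtons 70

```text
time: 10.98
tool_pos: [0.5331, -0.1639, 0.0755]
tcp_rot: [-0.778, -3.043, -0.001]
wrist_force: [-4.0, 3.3, 4.8]
width: 0.097
grip_force: 69.6
```

play_rows --moves '[[[0,0,0.16,0,0,0,0],[0,0,0.16,0,0,0,0],[0,0,0.16,0,0,0,0],[0,0,0.16,0,0,0,0],[0,0,0,0,0,0,0]]]'

```text
time: 11.4
tool_pos: [0.5332, -0.164, 0.0755]
tcp_rot: [-1.252, -2.881, -0.0]
wrist_force: [-3.6, 3.4, 5.2]
width: 0.093
grip_force: 69.6
```

```bash
python3 - <<'E'
from m import *
st()
E
```

```text
11.4 [ 0.5332 -0.164   0.0755] [-0.682  0.731 -0.     0.731  0.682  0.     0.    -0.    -1.   ] F [-3.6  3.4  5.2] M [0.58 0.64 0.04] 0.093 69.572514295578 [-0.34  0.19  2.    0.    0.95 -1.09]
```

play_rows --moves '[[[0,0,0.16,0,0,0,0],[0,0,0.16,0,0,0,0],[0,0,0.16,0,0,0,0],[0,0,0.16,0,0,0,0],[0,0,0.16,0,0,0,0]]]'

```text
time: 11.82
tool_pos: [0.5332, -0.1641, 0.0755]
tcp_rot: [-1.8, -2.574, 0.0]
wrist_force: [-4.1, 2.7, 6.3]
width: 0.09
grip_force: 69.5
```

play_rows --moves '[[[0,0,0.16,0,0,0,0],[0,0,0.16,0,0,0,0],[0,0,0,0,0,0,0]]]'

```text
time: 12.07
tool_pos: [0.5332, -0.1641, 0.0755]
tcp_rot: [-2.0, -2.423, 0.0]
wrist_force: [-3.1, 2.1, 5.9]
width: 0.095
grip_force: 69.5
```

```bash
python3 - <<'E'
from m import *
st()
E
```

```text
12.07 [ 0.5332 -0.1641  0.0755] [-0.19   0.982 -0.     0.982  0.19   0.     0.    -0.    -1.   ] F [-3.1  2.1  5.9] M [0.52 0.62 0.  ] 0.095 69.53880786895752 [-0.34  0.19  2.   -0.    0.95 -0.53]
```

play_rows --moves '[[[0,0,0.1,0,0,0,0],[0,0,0.1,0,0,0,0],[0,0,0,0,0,0,0]]]'

```text
time: 12.32
tool_pos: [0.5332, -0.1641, 0.0755]
tcp_rot: [-2.117, -2.321, 0.0]
wrist_force: [-3.2, 3.0, 5.3]
width: 0.092
grip_force: 69.5
```

```bash
python3 - <<'E'
from m import *
st()
E
```

```text
12.32 [ 0.5332 -0.1641  0.0755] [-0.092  0.996 -0.     0.996  0.092  0.     0.    -0.    -1.   ] F [-3.2  3.   5.3] M [ 0.49  0.59 -0.02] 0.092 69.5435106754303 [-0.34  0.19  2.   -0.    0.95 -0.44]
```

play_rows --moves '[[[0,0,0.1,0,0,0,0],[0,0,0.1,0,0,0,0],[0,0,0,0,0,0,0]]]'

```text
time: 12.57
tool_pos: [0.5332, -0.1642, 0.0755]
tcp_rot: [-2.23, -2.212, 0.0]
wrist_force: [-3.5, 2.9, 6.3]
width: 0.09
grip_force: 69.5
```

```bash
python3 - <<'E'
from m import *
st()
E
```

```text
12.57 [ 0.5332 -0.1642  0.0755] [ 0.008  1.    -0.     1.    -0.008  0.     0.    -0.    -1.   ] F [-3.5  2.9  6.3] M [0.52 0.64 0.03] 0.09 69.5423698425293 [-0.34  0.19  2.   -0.    0.95 -0.34]
```

play_rows --moves '[[[0,0,0.1,0,0,0,0],[0,0,0.1,0,0,0,0],[0,0,0,0,0,0,0]]]'

```text
time: 12.82
tool_pos: [0.5332, -0.1641, 0.0755]
tcp_rot: [-2.338, -2.099, 0.0]
wrist_force: [-4.0, 2.8, 6.2]
width: 0.092
grip_force: 69.6
```

```bash
python3 - <<'E'
from m import *
st()
E
```

```text
12.82 [ 0.5332 -0.1641  0.0755] [ 0.107  0.994 -0.     0.994 -0.107 -0.    -0.    -0.    -1.   ] F [-4.   2.8  6.2] M [0.56 0.68 0.15] 0.092 69.55284118652344 [-0.34  0.19  2.   -0.    0.95 -0.24]
```

play_rows --moves '[[[0,0,0.1,0,0,0,0],[0,0,0.1,0,0,0,0],[0,0,0,0,0,0,0]]]'

```text
time: 13.07
tool_pos: [0.5331, -0.164, 0.0755]
tcp_rot: [-2.438, -1.98, 0.001]
wrist_force: [-4.2, 3.8, 6.4]
width: 0.091
grip_force: 69.7
```

```bash
python3 - <<'E'
from m import *
s=st(); c=snap('scene'); t=snap('top')
a=cv2.resize(c['image'][165:240,170:270],(400,300),interpolation=cv2.INTER_CUBIC)
b=cv2.resize(t['image'][165:270,300:440],(400,300),interpolation=cv2.INTER_CUBIC)
cv2.imwrite('pics/turned.png',np.hstack([a,b])[...,::-1])
E
```

```text
13.07 [ 0.5331 -0.164   0.0755] [ 0.205  0.979 -0.     0.979 -0.205  0.    -0.    -0.    -1.   ] F [-4.2  3.8  6.4] M [0.61 0.64 0.43] 0.091 69.69796657562256 [-0.34  0.19  2.   -0.    0.95 -0.14]
```

View pics/turned.png

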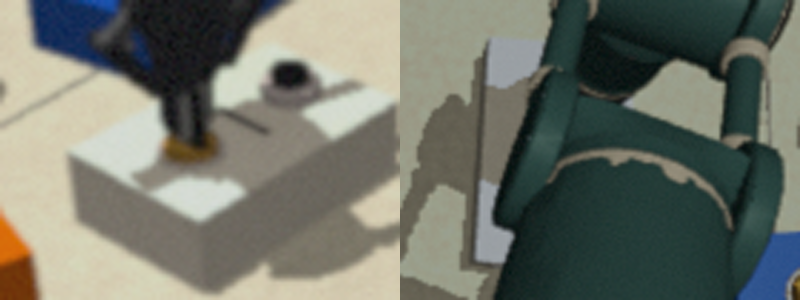

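The key is seated with its head on the brass drum, and the torque of 0.43 N m is far above the 0.06 N m friction, so it is at the stop. Ease off a little, release and rise.

play_rows --moves '[[[0,0,-0.12,0,0,0,0],[0,0,0,0,0,0,0],[0,0,0,0,0,0,40],[0,0,0,0,0,0,40],[0,0,0,0,0,0,40]]]'

```text
time: 13.58
tool_pos: [0.5338, -0.1647, 0.0749]
tcp_rot: [2.377, 2.052, 0.001]
wrist_force: [-0.0, -0.6, 0.9]
width: 0.47
grip_force: 0.0
```

play_rows --moves '[[[0,0,0,0,0,0,40],[0,0,0,0,0,-0.1,40],[0,0,0,0,0,-0.3,40],[0,0,0,0,0,-0.4,40],[0,0,0,0,0,-0.3,40]]]'

```text
time: 14.0
tool_pos: [0.5336, -0.1644, 0.1875]
tcp_rot: [2.377, 2.053, 0.001]
wrist_force: [0.3, -0.1, 1.1]
width: 0.467
grip_force: 0.0
```

play_rows --moves '[[[0,0,0,-0.25,-0.25,0,40],[0,0,0,-0.25,-0.25,0,40],[0,0,0,0,0,0,40],[0,0,0,0,0,0,40]]]'

```text
time: 14.33
tool_pos: [0.4757, -0.2073, 0.1858]
tcp_rot: [2.379, 2.049, 0.001]
wrist_force: [-0.4, 0.7, -0.2]
width: 0.468
grip_force: 0.0
```

```bash
python3 - <<'E'
from m import *
s=st(); c=snap('wrist'); save(c,'w5.png'); w=cloud(c)
n=np.hypot(w[...,0]-.533,w[...,1]+.164)<.035
q=w[n&(w[...,2]>.09)&(w[...,2]<.11)]; print(len(q),q.mean(0),q[:,2].max(),np.median(q[:,2]),cv2.minAreaRect((q[:,:2]*1000).astype(np.float32)))
E
```

```text
14.33 [ 0.4757 -0.2073  0.1858] [ 0.148  0.989  0.001  0.989 -0.148 -0.001 -0.     0.001 -1.   ] F [-0.4  0.7 -0.2] M [ 0.05  0.07 -0.01] 0.468 0.0 [-0.46  0.    1.99  0.    1.15 -0.31]
965 [ 0.53127113 -0.16363203  0.10125722] 0.10496818236425749 0.10239409902665302 ((532.2167358398438, -164.35311889648438), (32.01844024658203, 9.47303295135498), 87.82999420166016)
```

View pics/w5.png

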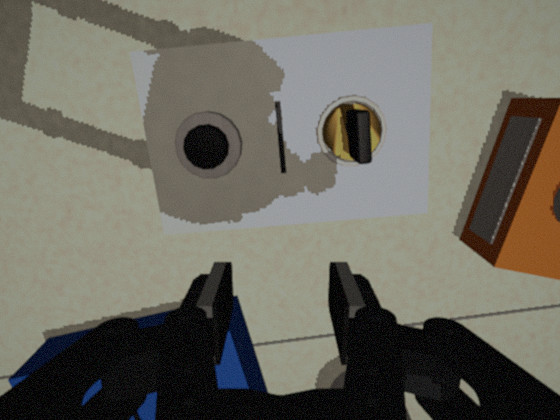

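The key stands in the lock at (357,135), top at 102 mm (head fully down on the drum), yaw at the stop plus play. The button is at (206,147). Now close the fingers and go over the button.

play_rows --moves '[[[0,0,0,0.213,-0.246,0,0],[0,0,0,0.213,-0.246,0,0],[0,0,0,0,0,0.3,0],[0,0,0,0,0,0.3,0],[0,0,0,0,0,0.2,0]]]'

```text
time: 14.8
tool_pos: [0.4339, -0.1557, 0.1033]
tcp_rot: [-2.376, -2.055, -0.0]
wrist_force: [-0.5, -0.9, -0.3]
width: -0.001
grip_force: 0.0
```

play_rows --moves '[[[0,0,0,0,0,0,0],[0,0,0,0,0,0,0],[0,0,0,0,0,0,0]]]'

```text
time: 15.05
tool_pos: [0.4354, -0.1572, 0.1059]
tcp_rot: [2.376, 2.053, 0.001]
wrist_force: [0.5, 0.4, 0.3]
width: 0.001
grip_force: 0.0
```

```bash
python3 - <<'E'
from m import *
s=st(); R=Ro.from_rotvec(s['tcp_rot']).as_matrix(); print(R.T@(np.array([.4333,-.158,.082])-s['tool_pos']))
E
```

```text
15.05 [ 0.4354 -0.1572  0.1059] [ 0.145  0.989  0.001  0.989 -0.145 -0.    -0.     0.002 -1.   ] F [0.5 0.4 0.3] M [0.05 0.05 0.02] 0.001 0.0 [-0.4  -0.02  2.17  0.    0.99 -0.25]
[-0.00111334 -0.00200563  0.02393794]
```

play_rows --moves '[[[0,0,0,-0.01,-0.015,0.1,0],[0,0,0,0,0,0.08,0],[0,0,0,0,0,0.03,0],[0,0,0,0,0,0.03,0],[0,0,0,0,0,0.02,0]]]'

```text
time: 15.47
tool_pos: [0.4321, -0.1578, 0.0786]
tcp_rot: [-2.377, -2.053, 0.001]
wrist_force: [-1.7, 1.1, 3.3]
width: -0.002
grip_force: 1.7
```

play_rows --moves '[[[0,0,0,0,0,0.02,0],[0,0,0,0,0,0.02,0],[0,0,0,0,0,0,0],[0,0,0,0,0,0,0]]]'

```text
time: 15.8
tool_pos: [0.4322, -0.1578, 0.0759]
tcp_rot: [-2.377, -2.053, 0.001]
wrist_force: [-5.2, 2.4, 11.5]
width: -0.002
grip_force: 5.6
```

Fully down at 76 mm with 11.5 N. One small extra push to be sure, then release and retreat.

play_rows --moves '[[[0,0,0,0,0,0.01,0],[0,0,0,0,0,0,0],[0,0,0,0,0,-0.1,0],[0,0,0,0,0,-0.2,0],[0,0,0,0,0,-0.3,0]]]'

```text
time: 16.22
tool_pos: [0.4303, -0.157, 0.132]
tcp_rot: [-2.374, -2.05, 0.004]
wrist_force: [0.9, -0.2, 0.1]
width: 0.001
grip_force: 0.0
```

play_rows --moves '[[[0,0,0,0,0,-0.4,0],[0,0,0,-0.3,0,0,0],[0,0,0,-0.3,0,0,0],[0,0,0,0,0,0,0],[0,0,0,0,0,0,0]]]'

```text
time: 16.63
tool_pos: [0.4237, -0.2183, 0.1741]
tcp_rot: [2.38, 2.05, 0.001]
wrist_force: [0.0, 0.9, -0.2]
width: 0.002
grip_force: 0.0
```

```bash
python3 - <<'E'
from m import *
s=st(); c=snap('wrist'); save(c,'w6.png'); w=cloud(c)
n=np.hypot(w[...,0]-.533,w[...,1]+.164)<.035
q=w[n&(w[...,2]>.09)&(w[...,2]<.11)]; print(len(q),np.median(q[:,2]),cv2.minAreaRect((q[:,:2]*1000).astype(np.float32)))
n=np.hypot(w[...,0]-.433,w[...,1]+.158)<.01; print('btn z',np.nanmedian(w[n][:,2]))
E
```

```text
16.63 [ 0.4237 -0.2183  0.1741] [ 0.148  0.989  0.001  0.989 -0.148 -0.    -0.     0.001 -1.   ] F [ 0.   0.9 -0.2] M [ 0.07 -0.04  0.04] 0.002 0.0 [-0.53 -0.07  2.08  0.    1.13 -0.38]
1394 0.1019313128047078 ((531.9078369140625, -164.37660217285156), (31.955020904541016, 9.565985679626465), 88.47193145751953)
btn z 0.08295609147095401
```

View pics/w6.png

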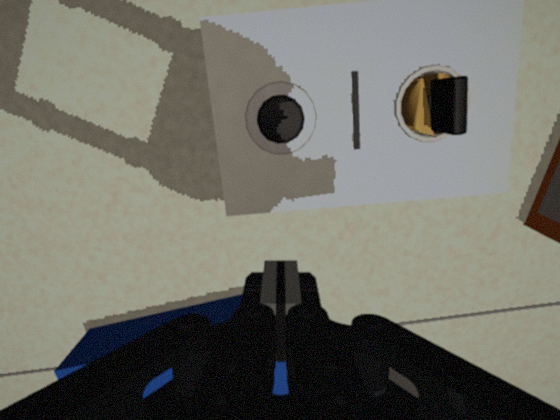

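The button at (281,118) is back up at 83 mm, the key at (448,105) stands seated and turned, and the arm touches nothing. Handing in.

```bash
python3 -c "from workcell import bot; print(bot.finish_job())"
```

```text
the job is handed in; nothing more can be done
None
```

I handed the job in at about 17 s: the square-headed key is fully home in the white meter's lock and turned clockwise to the stop, and the start button was then pressed fully down and came back up; the handover gave no verdict.

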